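# Pull the latched service plug and shut its socket cover

### The arm

A 6-joint arm with a two-finger parallel gripper is mounted at the origin on a cart in front of the work surface, level with it; the furniture and walls round the work are solid. World frame = base frame: x ahead of the robot, y to its left, z up, the work surface at z = 0. Lengths are in m, angles in rad, forces in N, time in s.
With the tool pointing down it reaches from about 0.35 to 0.975 m from the base axis. Payload 4.9 kg.
Tool frame: the origin (TCP) lies midway between the tips of the shut fingers; the grasp point (between the pads) lies 19 mm behind it; z points along the fingers, y is the direction in which the jaws open and shut (so a half turn about z gives the same grasp; the last joint's range is limited). The gripper opens to 85 mm and grips with 20 to 120 N. Pads are 22 mm wide; open, the fingers measure 114 mm over their backs; the gripper's body (76 mm by 85 mm) begins 54 mm behind the grasp point. The pads swing forward as they close: fully open they stand 13 mm farther back than shut.
Start: joints at [-1.349, 0.053, 1.613, -0, 1.476, -0.119], TCP at [0.209, -0.589, 0.231] pointing down, gripper open.
Joint ranges: [-3.01, 3.01], [-1.01, 2.22], [0.06, 2.58], [-1.02, 4.17], [0.09, 2.62], [-3.14, 3.14]. Speed limits (rad/s): [2.57, 2.57, 3.14, 3.14, 3.14, 3.14].

### API

Orientations are given as a rotation vector (axis times angle).
In Python, from station import ctrl gives the robot as it stands.
- The arm moves only by the tool play_rows, never from a script. Its argument "motion" is a list that holds one entry, the list of rows, each a list of 7 numbers: the closure, from -1 (fully open) to 1 (shut), then the shift along the tool's x, y, z in cm, then the turn, a rotation vector about the tool's x, y, z in degrees. A call has 1 to 20 rows; each row is the pose to reach, as a shift and turn from the pose measured when the call began, along the tool's axes at that moment; what a row does not reach only later rows make up. A row lasts 1/8 s, in which the tool goes at most 62.5 mm and 10.7 degrees, less where a joint would pass 70% of its speed; a pose out of reach is approached as far as the arm can. A call with a gripper value outside its range is refused whole. The fingers move at their own pace and stop on an object; "newtons" is the grip in N (left out, the last holds). Time passes only in rows, so rows that repeat a pose let the fingers close. It gives the time, the measured TCP pose, the force and the opening at its end, in the units of the state.
- ctrl.get_obs(): the state, without advancing time (a new reading comes with each control period).
- ctrl.get_image(name): name is "side" or "top"; returns a dict with "color" (384x512x3 uint8, red, green, blue), "mtx" (3x3 intrinsics, pixels), "T" (4x4, takes a point from camera to world coordinates). Camera axes: x right, y up, looking along -z (the intrinsics and any distortion apply to the point x, -y, -z); pixel columns grow to the right and rows downward; lengths in m; the calibration is good to about 2 mm. A picture is of the moment at which its call begins. There is no depth.
- ctrl.finish_job(): hands the job in, once; it reports no verdict.
The state is a dict: "t": time; "q": joint angles; "dq": joint speeds; "effort": joint torques, N m; "tool_pos": TCP position; "tool_rot": TCP orientation; "contact_force": force on the tool from outside, world axes, zero at the start; "wrist_torque": the same for the moment, N m; "opening": finger opening in m.
Only numpy, scipy, OpenCV 4.12 (cv2) and the standard library are available. Lean on these libraries where they do the work, as an engineer would, in place of code of your own. Each camera call takes 0.05 s, during which the arm holds its last target.

### The job

Isolate the bench power unit before it is opened: pinch the two black side tabs of the orange service plug together and draw the plug straight out of its sloping socket, set it down gently, upright, in the blue tray and let go of it (do not drop it in), then swing the grey cover down until it lies fully shut over the empty socket. Leave the other things on the worktop where they are.

Things in the scene. Friction and masses are not known exactly. Their poses are not given: they have to be found in the camera images.
- plug_grip (a point): Orange service plug, 56 (x) x 46 (y) x 63 mm tall, 0.23 kg: the point midway between its two black tab pads, 42 mm above its flat underside, 21 mm below its top. z: the plug's up axis, along which it is drawn out; it starts home in the socket, z leaning 38 degrees from vertical to the unit's front. y: from right tab to left tab (pinch along y). It is out of the socket after rising 25 mm along z.
- tab_left (a joint): Release tab on the plug's +y side: travel inward in m, 0 = sprung out (its hook, low on the plug, catches under a lip in the socket), 0.006 = fully in; free from 0.0045. Spring: 2 N at the start, 9 N fully in. Pad 30 mm (x) wide, 29 to 55 mm above the underside; outer face 30 mm from the plug's middle plane.
- tab_right (a joint): Release tab on the plug's -y side, same travel, size and spring. Over both pads the plug measures 60 mm at rest and 48 mm with both tabs fully in; squeezed so, they are solid and the plug hangs firmly in the grip.
- socket (a point): Centre of the socket's mouth, level with the top of its black collar (72 x 70 mm), 24 mm below plug_grip along the plug's z while the plug is home; fingertips stay above the collar. Axes of the fixed grey power unit (220 wide, 240 deep, 122 mm high): z vertical, x level to its back, y to its left. Its panel rises to the back at 38 degrees; dial and terminals stand up to 18 mm off it.
- cover (a joint): Grey hinged cover of the socket, rad: 0 = shut, parallel to the panel on the collar; grows as it opens. It starts at 1.75 to 1.87 (stop at 1.9), standing behind the plug and overhanging it, so a gripper comes at the plug only along the plug's z. Friction hinge: stays where it is left; 1 N at its free end moves it. Cannot shut while the plug is in.
- cover_hinge (a point): Middle of the cover's hinge line at the upper edge of the socket, 48 mm up the slope from the socket's centre and 25 mm off the panel (3 mm above the collar's top). The frame moves with the cover: y along the hinge line (level, to the unit's left), x from the free end to the hinge, z normal to the cover (out of the panel when shut, to the back when open).
- cover_lip (a point): Point on the cover's outer face (its back when open), on its middle line, 88 mm from the hinge line and 12 mm from the free end; axes as cover_hinge. The cover is 78 mm wide, 4 mm thick, a blank yellow plate on its outer face. Push here from behind, along the arc about the hinge towards the unit's front and down.
- tray_floor (a point): Centre of the inner floor of the open blue tray, 150 (x) x 120 (y) mm outside, walls 3 mm thick and 20 mm high, floor 3 mm thick, loose, 0.6 kg; z up. It stands left or right of the power unit.
- multimeter: Green and black hand multimeter, 138 x 68 x 42 mm, loose, on the side without the tray; leave it. Origin at the centre of its underside.
- screwdriver: Red-handled screwdriver, 207 mm long, 28 mm thick, lying in front of the power unit; leave it. Origin at the centre of its underside.
- pliers: Red-handled pliers, 149 x 49 x 13 mm, lying in front of the power unit; leave them. Origin at the centre of the underside.
- fuse_carton: Small red carton, 45 x 62 x 26 mm, right of the power unit; leave it. Origin at the centre of its underside.
- tape: Black roll of tape, 66 mm across, 19 mm high, left of the power unit; leave it. Origin at the centre of its underside.
- mug: White mug, 88 x 127 x 95 mm, at the left; leave it. Origin at the centre of its underside.
Not all that is in view belongs to the job. What is shaped like the part that bears plug_grip but green or yellow is not meant.

How it is judged:
By the outcome, as a careful person would: the job done as asked, in the order asked, and still so for the second after the job is handed in, with the robot touching nothing.
It also fails if it takes over 54 s, if anything falls off the work surface, if the arm or the gripper's body presses on something with over 40 N, if the wrist force passes 120 N, or if a joint passes its speed limit or range.

## Working session

There is one attempt and no reset: what is moved stays moved. The work goes in short steps, Python scripts to look and compute and a tool call to move; the robot and the scene stay as the last step left them, time stands still between calls to the robot, and variables do not carry over. Pictures are saved under pics/ and viewed, and the job is handed in when it is done.

Besides the shell and the picture viewer there is one more tool, called in YAML: its name, and indented under it one key for each argument. play_rows: Moves the arm, as the interface text tells. Its arguments: {"type":"object","properties":{"motion":{"type":"array"},"newtons":{"type":"number"}},"required":["motion"]}

```bash
ls; mkdir -p pics; python3 - <<'E'
from station import ctrl
import cv2,numpy as np
o=ctrl.get_obs();print(o)
for n in("side","top"):
    r=ctrl.get_image(n);cv2.imwrite(f"pics/{n}0.png",r["color"][:,:,::-1]);print(n,r["mtx"],r["T"],r.keys())
    np.savez(f"{n}0.npz",**{k:r[k] for k in("color","mtx","T")})
E
```

```text
pics
{'t': 0.0, 'q': array([-1.34901537e+00,  5.33645107e-02,  1.61429515e+00,  1.40603713e-05,
        1.47599177e+00, -1.18982506e-01]), 'dq': array([-6.30033068e-04,  1.91956171e-03,  5.27634048e-04, -4.61663178e-04,
       -2.42539314e-04,  5.24680325e-05]), 'effort': array([-9.83018595e-05, -3.93685305e+01, -3.70175064e+01, -2.67495977e-05,
        7.05239800e-03,  3.13711084e-06]), 'tool_pos': array([ 0.20875609, -0.58844729,  0.23005758]), 'tool_rot': array([-3.09407610e+00, -5.32333112e-01,  1.44098373e-04]), 'contact_force': array([-0.99059549,  0.64925116,  0.71535034]), 'wrist_torque': array([ 0.0110298 , -0.00321584, -0.05313693]), 'opening': 0.08531488212887745}
side [[465.26176008   0.         250.05515089]
 [  0.         465.26176008 194.2143306 ]
 [  0.           0.           1.        ]] [[ 0.97714884  0.10427163 -0.18522305  0.15119646]
 [-0.21133304  0.38324068 -0.89914678 -1.43229122]
 [-0.02277049  0.91774398  0.39651922  0.79727174]
 [ 0.          0.          0.          1.        ]] dict_keys(['color', 'mtx', 'T'])
top [[437.42630751   0.         253.33999115]
 [  0.         437.42630751 191.92840509]
 [  0.           0.           1.        ]] [[-0.0289144   0.99007606 -0.13752584  0.31950835]
 [-0.9995326  -0.02727171  0.01381424  0.12763381]
 [ 0.00992658  0.13786099  0.99040184  1.38393656]
 [ 0.          0.          0.          1.        ]] dict_keys(['color', 'mtx', 'T'])
```

View pics/side0.png

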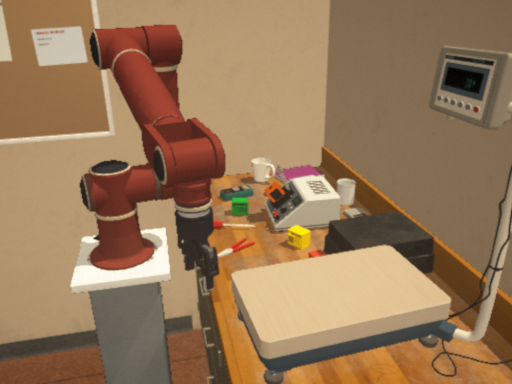

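View pics/top0.png

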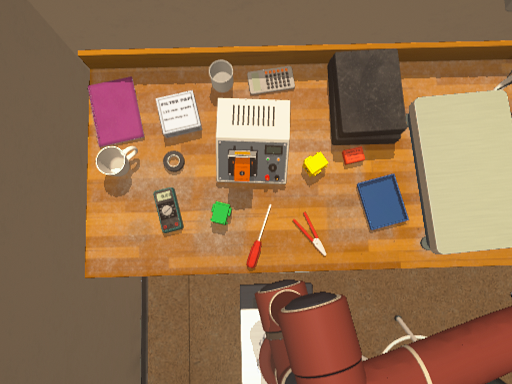

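The plug sits at about top (243,170) and side (277,190). The tray is at top (383,202) on the right and is hidden in the side view. Next I'll zoom in.

```bash
python3 - <<'E'
import cv2,numpy as np
a=cv2.imread("pics/top0.png")[90:200,205:305];cv2.imwrite("pics/topz.png",cv2.resize(a,None,fx=5.4,fy=5.4,interpolation=cv2.INTER_CUBIC))
a=cv2.imread("pics/side0.png")[160:240,250:350];cv2.imwrite("pics/sidez.png",cv2.resize(a,None,fx=7,fy=7,interpolation=cv2.INTER_CUBIC))
a=cv2.imread("pics/top0.png")[160:245,340:430];cv2.imwrite("pics/trayz.png",cv2.resize(a,None,fx=6,fy=6,interpolation=cv2.INTER_CUBIC))
E
```

```text
(no output)
```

View pics/topz.png

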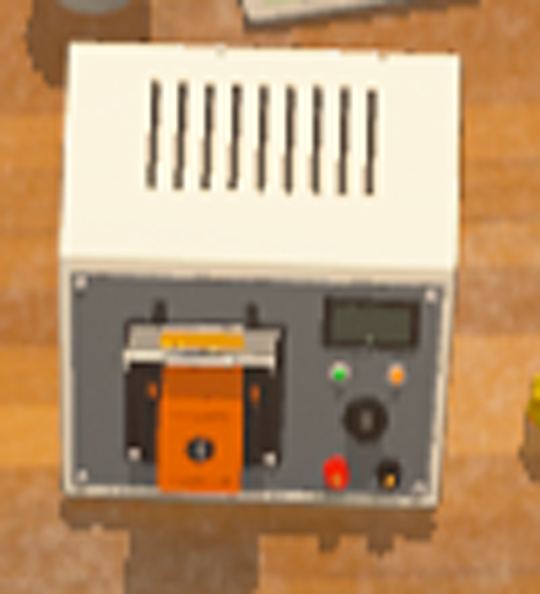

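View pics/sidez.png

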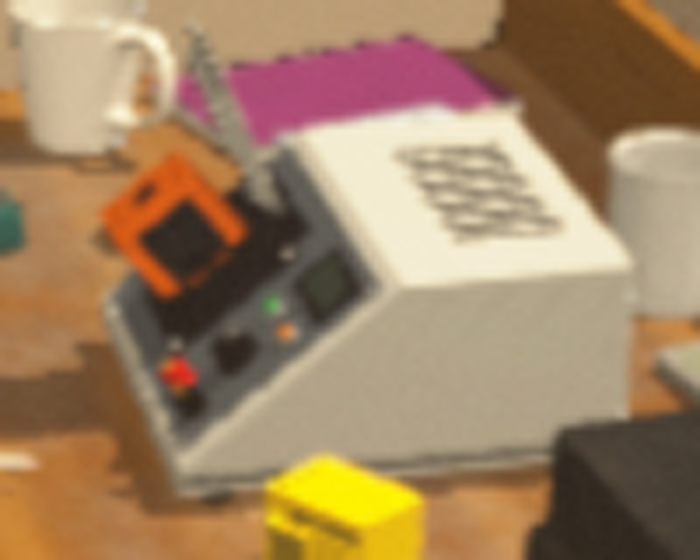

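View pics/trayz.png

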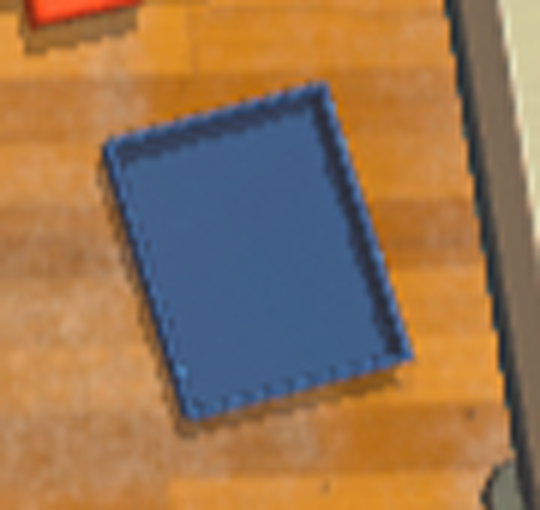

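```bash
cat > h.py <<'E'
import cv2,numpy as np
def load(n,i=0):
    r=np.load(f"{n}{i}.npz");return r["color"],r["mtx"],r["T"]
def ray(n,p,i=0):
    c,K,T=load(n,i);d=np.array([(p[0]-K[0,2])/K[0,0],-(p[1]-K[1,2])/K[1,1],-1.]);d=T[:3,:3]@d
    return T[:3,3],d/np.linalg.norm(d)
def onz(n,p,z,i=0):
    o,d=ray(n,p,i);return o+d*(z-o[2])/d[2]
def tri(p,q,i=0):
    a,u=ray("top",p,i);b,v=ray("side",q,i)
    s=np.linalg.lstsq(np.c_[u,-v],b-a,rcond=None)[0]
    A=a+s[0]*u;B=b+s[1]*v;return (A+B)/2,np.linalg.norm(A-B)
def proj(n,X,i=0):
    c,K,T=load(n,i);x=T[:3,:3].T@(np.asarray(X)-T[:3,3]);return np.array([K[0,0]*x[0]/-x[2]+K[0,2],-K[1,1]*x[1]/-x[2]+K[1,2]])
def zt(x,y):return (205+(x+.5)/5.4-.5,90+(y+.5)/5.4-.5)
def zs(x,y):return (250+(x+.5)/7-.5,160+(y+.5)/7-.5)
E
python3 - <<'E'
from h import *
for nm,p in dict(bl=(70,43),br=(460,57),cl=(62,258),cr=(452,268)).items():
    print(nm,onz("top",zt(*p),.122))
print("dot",tri(zt(201,449),zs(147,190)))
c=load("top")[0]; m=(np.min(c,2)>170).astype(np.uint8); m[:, :210]=0;m[:,296:]=0;m[:96]=0;m[148:]=0
k,_=cv2.findContours(m,0,1);k=max(k,key=cv2.contourArea);print(cv2.minAreaRect(k),cv2.approxPolyDP(k,4,True)[:,0])
for t,s,nm in [((62,258),(300,143),"creaseL"),((452,268),(395,290),"creaseR"),((460,57),(632,268),"backR"),((437,503),(183,470),"frontR"),((65,497),(113,300),"frontL"),((124,362),(200,40),"coverfreeL?")]:
    print(nm,*tri(zt(*t),zs(*s)))
# tray
h=cv2.cvtColor(c,cv2.COLOR_RGB2HSV);m=cv2.inRange(h,(100,80,40),(125,255,255));m[:, :345]=0;m[:160]=0;m[245:]=0;m[:,420:]=0
k,_=cv2.findContours(m,0,1);k=max(k,key=cv2.contourArea);r=cv2.minAreaRect(k);print(r)
P=np.array([onz("top",p,.02)[:2] for p in cv2.boxPoints(r)]);print(P,P.mean(0),[np.linalg.norm(P[i]-P[i-1]) for i in range(4)])
e=P-np.roll(P,1,0);print(np.degrees(np.arctan2(e[:,1],e[:,0])))
# orange
for n in("top","side"):
    c=load(n)[0];h=cv2.cvtColor(c,cv2.COLOR_RGB2HSV);m=cv2.inRange(h,(3,190,120),(14,255,255));
    x0,y0,x1,y1=(215,140,275,190) if n=="top" else (255,170,300,210)
    print(n);print("\n".join("".join(".#"[int(v>0)] for v in r) for r in m[y0:y1,x0:x1]))
E
```

```text
bl [0.78347388 0.20910178 0.122     ]
br [ 0.76989106 -0.0074044   0.122     ]
cl [0.66085597 0.21565114 0.122     ]
cr [0.64959835 0.00185941 0.122     ]
dot (array([0.55356963, 0.14183292, 0.12471306]), np.float64(0.003321861690610154))
((252.80723571777344, 119.44503784179688), (73.08682250976562, 42.562564849853516), 1.1691392660140991) [[218  98]
 [217 140]
 [288 140]
 [289 100]]
creaseL [0.6638283  0.21629378 0.11206954] 0.0005633200304251755
creaseR [0.64991662 0.00154039 0.11596431] 0.002489929919859838
backR [ 0.77189147 -0.00798615  0.11761885] 0.0008455931329607611
frontR [0.53659325 0.00620231 0.02518829] 0.004034442852422658
frontL [0.54977511 0.22231898 0.0240492 ] 0.011108182167272808
coverfreeL? [0.59035707 0.17895253 0.19331836] 0.009123289336105574
((382.1367492675781, 201.30621337890625), (48.66558074951172, 39.01565170288086), 73.0724868774414)
[[ 0.52617541 -0.21809707]
 [ 0.55942506 -0.33921882]
 [ 0.4102891  -0.37287603]
 [ 0.37817709 -0.25334384]] [ 0.46851666 -0.29588394] [np.float64(0.15213756134140205), np.float64(0.1256026191199148), np.float64(0.152886704
[... 4300 characters left out ...]
..........
............####.............................
.............####............................
..............####...........................
...............####..........................
................####.........................
................####.........................
.................####........................
.............................................
.............................................
.............................................
.............................................
.............................................
.............................................
.............................................
.............................................
```

```bash
cat >> h.py <<'E'
from scipy.spatial.transform import Rotation as R
yaw=np.radians(-3.4);u=np.array([np.cos(yaw),np.sin(yaw),0]);v=np.array([-np.sin(yaw),np.cos(yaw),0]);Z=np.array([0,0,1.])
s38,c38=np.sin(np.radians(38)),np.cos(np.radians(38))
pz=-s38*u+c38*Z; px=c38*u+s38*Z
crease=np.array([.6552,.1088,.122])
def rel(pos,Rm,ob):
    R0=R.from_rotvec(ob["tool_rot"]);d=R0.inv().apply(np.asarray(pos)-ob["tool_pos"])*100
    return np.round(d,2),np.round((R0.inv()*R.from_matrix(Rm)).as_rotvec(degrees=True),2)
Rplug=np.c_[px,-v,-pz]
E
python3 - <<'E'
from h import *
from station import ctrl
for n,p in(("zoom",zt(201,449)),("m",(242.2,173.2))):
    o,d=ray("top",p); a=((crease+.067*pz-o)@pz)/(d@pz); D=o+a*d;print(n,"dot",D,"grip",D-.021*pz,"v",(D-crease)@v)
D0=D
G=D-.021*pz
for nm,X in dict(dot=D,padR=G-.03*v,padL=G+.03*v,hinge=G-.024*pz+.048*px+.003*pz,sock=G-.024*pz).items(): print(nm,X.round(4),proj("side",X).round(1),proj("top",X).round(1))
H=G-.021*pz+.048*px
for a in(1.75,1.81,1.87):
    free=-px*np.cos(a)+pz*np.sin(a)
    for s in(-1,1): print(a,s,proj("side",H+.1*free+s*.039*v).round(1),proj("top",H+.1*free+s*.039*v).round(1),(H+.1*free).round(3))
print("scale",tri((430,248),(233,285)),tri((411,98),(388,250)))
ob=ctrl.get_obs()
for d in(.15,):
    pos=G+d*pz+.019*-pz;print(pos,rel(pos,Rplug,ob))
E
```

```text
zoom dot [0.55187268 0.14211508 0.12489451] grip [0.56477882 0.14134831 0.10834628] v 0.027128466808569174
m dot [0.55064541 0.14103401 0.12398744] grip [0.56355155 0.14026725 0.10743921] v 0.025976522835096442
dot [0.5506 0.141  0.124 ] [269.4 187.1] [242.2 173.2]
padR [0.5618 0.1103 0.1074] [274.4 194. ] [252.5 170.2]
padL [0.5653 0.1702 0.1074] [271.3 187.9] [232.3 169.6]
hinge [0.6142 0.1373 0.1204] [285.9 186.7] [243.  152.2]
sock [0.5783 0.1394 0.0885] [276.6 195.2] [242.7 166.3]
1.75 -1 [276.  169.2] [256.2 161.9] [0.568 0.14  0.209]
1.75 1 [271.8 162.2] [227.7 161. ] [0.568 0.14  0.209]
1.81 -1 [277.4 168.4] [256.2 159.8] [0.573 0.14  0.212]
1.81 1 [273.2 161.4] [227.7 158.9] [0.573 0.14  0.212]
1.87 -1 [278.9 167.7] [256.3 157.6] [0.579 0.139 0.214]
1.87 1 [274.6 160.7] [227.8 156.7] [0.579 0.139 0.214]
scale (array([ 0.31428529, -0.40604169,  0.08827994]), np.float64(0.007764190064111301)) (array([ 0.76975894, -0.37671611,  0.11213489]), np.float64(0.002134445868594074))
[0.48304185 0.14505041 0.21066862] (array([ 50.37, -59.97,   2.08]), array([-7.71, 37.49, 22.04]))
```

play_rows:
  motion:
    - [[-1,2.5,-3,0.1,-0.4,1.9,1.1],[-1,5,-6,0.2,-0.8,3.8,2.2],[-1,8,-9.6,0.3,-1.2,6,3.5],[-1,11.2,-13.3,0.4,-1.7,8.3,4.9],[-1,14.4,-17.1,0.5,-2.2,10.7,6.3],[-1,17.6,-20.9,0.6,-2.7,13.1,7.7],[-1,20.8,-24.7,0.7,-3.2,15.5,9.1],[-1,24,-28.5,0.8,-3.7,17.9,10.5],[-1,27.2,-32.3,0.9,-4.2,20.2,11.9],[-1,30.4,-36.1,1,-4.7,22.6,13.3],[-1,33.6,-39.9,1.2,-5.1,25,14.7],[-1,36.8,-43.7,1.4,-5.6,27.4,16.1],[-1,40,-47.5,1.6,-6.1,29.8,17.5],[-1,43.2,-51.3,1.7,-6.6,32.2,18.9],[-1,46,-54.6,1.8,-7.0,34.2,20.1],[-1,48.5,-57.6,1.9,-7.4,36.1,21.2],[-1,50.5,-59.9,2,-7.7,37.5,22],[-1,50.5,-59.9,2,-7.7,37.5,22],[-1,50.5,-59.9,2,-7.7,37.5,22]]

```text
t: 2.48
tool_pos: [0.4842, 0.1445, 0.2109]
tool_rot: [2.951, -0.086, 1.014]
contact_force: [-0.2, 0.6, 0.4]
opening: 0.0851
```

```bash
python3 - <<'E'
from h import *
from station import ctrl
ob=ctrl.get_obs();print(ob)
G=np.array([.5655,.1405,.1085])
for d in(.15,.06,.002): print(d,rel(G+d*pz-.019*pz,Rplug,ob))
for n in("side","top"):
    r=ctrl.get_image(n);np.savez(f"{n}1.npz",**{k:r[k] for k in("color","mtx","T")})
    a=r["color"][:,:,::-1]; a=a[90:210,200:320] if n=="top" else a[120:240,200:340]
    cv2.imwrite(f"pics/{n}1.png",cv2.resize(a,None,fx=4.2,fy=4.2,interpolation=cv2.INTER_CUBIC))
E
```

```text
{'t': 2.475, 'q': array([ 0.2453124 , -0.65336114,  2.30607663, -0.24500263,  0.86444741,
        1.97376591]), 'dq': array([-0.02086706, -0.01561436,  0.00020254, -0.00109023, -0.00349121,
        0.00349703]), 'effort': array([ 6.60151932e-01, -1.18290254e+01, -3.90025556e+01, -5.62088247e-01,
       -1.79178637e+00,  1.17006108e-03]), 'tool_pos': array([0.48415128, 0.14453349, 0.21086617]), 'tool_rot': array([ 2.95121873, -0.0861686 ,  1.01442488]), 'contact_force': array([-0.23664517,  0.60695766,  0.38496995]), 'wrist_torque': array([ 0.0112735 ,  0.25919119, -0.02771486]), 'opening': 0.085095360160714}
0.15 (array([ 0.12, -0.08, -0.02]), array([0.01, 0.06, 0.06]))
0.06 (array([ 0.13, -0.08,  8.98]), array([0.01, 0.06, 0.06]))
0.002 (array([ 0.13, -0.08, 14.78]), array([0.01, 0.06, 0.06]))
```

View pics/side1.png

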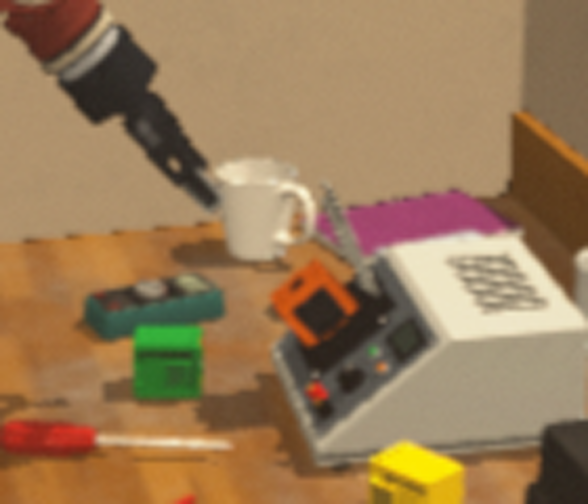

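View pics/top1.png

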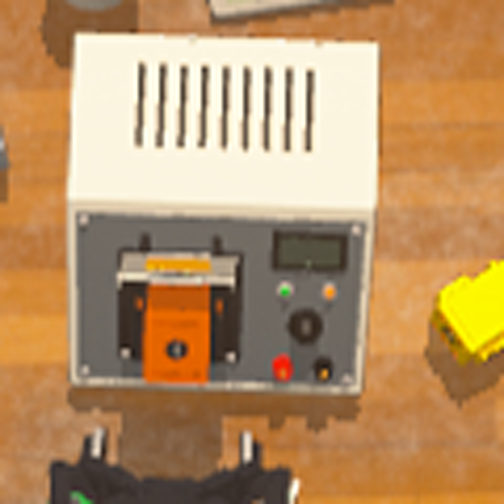

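The gripper is lined up along the plug axis. In the enlarged top view the fingertips are at about (97,435) and (247,435), and the plug is at 177. I'll compare that to the predicted tip position as a calibration check.

```bash
python3 - <<'E'
from h import *
from station import ctrl
ob=ctrl.get_obs();Rm=R.from_rotvec(ob["tool_rot"]).as_matrix()
P=ob["tool_pos"]-.013*Rm[:,2]
print("tip mid pred top",proj("top",P),"side",proj("side",P))
for s in(-.05,.05):print(proj("top",P+s*Rm[:,1]),proj("side",P+s*Rm[:,1]))
print("obs top",200+97.5/4.2-.5,200+247.5/4.2-.5,90+432/4.2, "side tip",200+215/4.2,120+208/4.2)
E
```

```text
tip mid pred top [241.09930043 193.89665463] side [249.44173613 164.23809762]
[222.44788829 193.29469941] [247.43646384 159.85454882]
[259.74230094 194.49833838] [251.5567391  168.86151896]
obs top 222.71428571428572 258.42857142857144 192.85714285714283 side tip 251.1904761904762 169.52380952380952
```

play_rows:
  motion:
    - [[-1,0,0,2,0,0,0],[-1,0.1,0,4.5,0,0,0],[-1,0.1,0,7,0,0,0],[-1,0.1,0,9,0,0,0],[-1,0.1,0,10.5,0,0,0],[-1,0.1,0,11.7,0,0,0],[-1,0.1,0,12.7,0,0,0],[-1,0.1,0,13.5,0,0,0],[-1,0.1,0,14.2,0,0,0],[-1,0.1,0,14.8,0,0,0],[-1,0.1,0,14.8,0,0,0]]

```text
t: 3.95
tool_pos: [0.5762, 0.1384, 0.095]
tool_rot: [2.951, -0.089, 1.015]
contact_force: [0.2, 0.3, -0.4]
opening: 0.0855
```

```bash
python3 - <<'E'
from h import *
from station import ctrl
ob=ctrl.get_obs();print(ob["tool_pos"],ob["contact_force"])
for n in("side","top"):
    r=ctrl.get_image(n);np.savez(f"{n}2.npz",**{k:r[k] for k in("color","mtx","T")})
    a=r["color"][:,:,::-1]; a=a[110:210,200:300] if n=="top" else a[150:230,230:330]
    cv2.imwrite(f"pics/{n}2.png",cv2.resize(a,None,fx=5.5,fy=5.5,interpolation=cv2.INTER_CUBIC))
E
```

```text
[0.57619653 0.13837528 0.09503153] [ 0.1775956   0.25394853 -0.42356756]
```

View pics/side2.png

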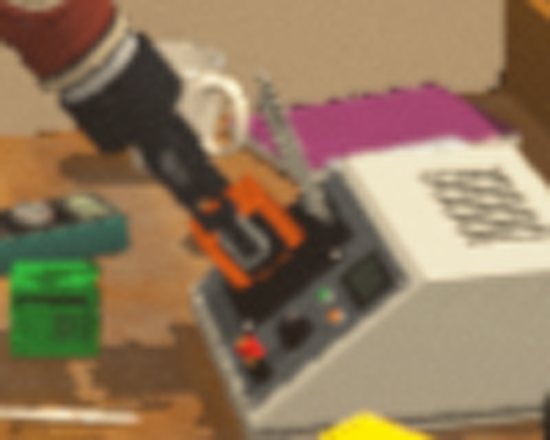

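View pics/top2.png

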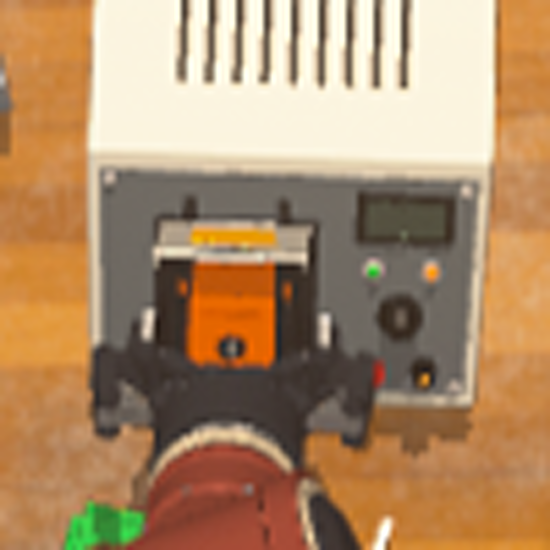

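play_rows:
  motion:
    - [[1,0,0,0,0,0,0],[1,0,0,0,0,0,0],[1,0,0,0,0,0,0],[1,0,0,0,0,0,0],[1,0,0,0,0,0,0],[1,0,0,0,0,0,0],[1,0,0,0,0,0,0],[1,0,0,0,0,0,0]]
  newtons: 60

```text
t: 5.05
tool_pos: [0.5765, 0.1393, 0.0969]
tool_rot: [2.951, -0.088, 1.019]
contact_force: [-10.5, 3.8, 9.1]
opening: 0.0452
```

```bash
python3 - <<'E'
from h import *
from station import ctrl
ob=ctrl.get_obs();print(ob)
for n in("side",):
    r=ctrl.get_image(n)
    a=r["color"][:,:,::-1]; a=a[110:210,200:300] if n=="top" else a[150:230,230:330]
    cv2.imwrite(f"pics/{n}3.png",cv2.resize(a,None,fx=5.5,fy=5.5,interpolation=cv2.INTER_CUBIC))
E
```

```text
{'t': 5.05, 'q': array([ 0.18079793, -0.21852588,  2.21186349, -0.30011941,  0.51679111,
        2.02469151]), 'dq': array([0.00011314, 0.00074171, 0.00135813, 0.0015497 , 0.00033162,
       0.00034424]), 'effort': array([-3.15005936e+00, -2.05584186e+01, -3.30708468e+01, -8.48850925e-01,
       -2.10830055e+00, -9.44400905e-03]), 'tool_pos': array([0.57645075, 0.13929793, 0.09689628]), 'tool_rot': array([ 2.95093803, -0.08827823,  1.01878664]), 'contact_force': array([-10.51789171,   3.83182995,   9.07730606]), 'wrist_torque': array([0.27653695, 0.69848463, 0.18873084]), 'opening': 0.04521503878250457}
```

View pics/side3.png

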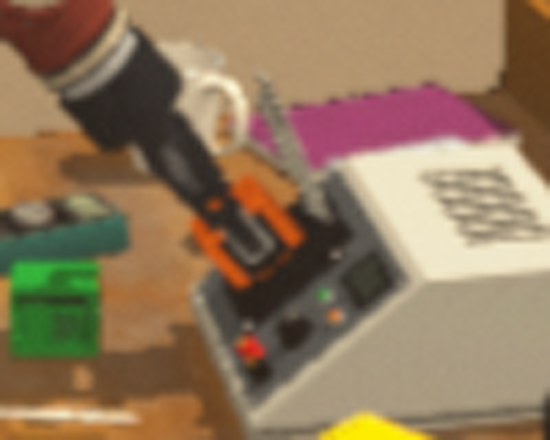

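play_rows:
  motion:
    - [[1,0,0,-0.3,0,0,0],[1,0,0,-0.6,0,0,0],[1,0,0,-0.9,0,0,0],[1,0,0,-1.2,0,0,0],[1,0,0,-1.5,0,0,0]]

```text
t: 5.72
tool_pos: [0.567, 0.1398, 0.1087]
tool_rot: [2.951, -0.088, 1.019]
contact_force: [2.2, 1.9, -1.8]
opening: 0.0451
```

```bash
python3 - <<'E'
from h import *
from station import ctrl
ob=ctrl.get_obs();print(ob)
for n in("side",):
    r=ctrl.get_image(n)
    a=r["color"][:,:,::-1]; a=a[110:210,200:300] if n=="top" else a[150:230,230:330]
    cv2.imwrite(f"pics/{n}4.png",cv2.resize(a,None,fx=5.5,fy=5.5,interpolation=cv2.INTER_CUBIC))
E
```

```text
{'t': 5.725, 'q': array([ 0.18611462, -0.26487806,  2.22647275, -0.29008745,  0.54862447,
        2.01560718]), 'dq': array([ 0.00924688, -0.07271051,  0.02318607,  0.01422366,  0.0539376 ,
       -0.0142398 ]), 'effort': array([-5.65002412e-01, -2.36389875e+01, -3.47913980e+01, -6.39731046e-01,
       -1.45425830e+00,  1.68436964e-02]), 'tool_pos': array([0.56704465, 0.13984867, 0.10873082]), 'tool_rot': array([ 2.9510598 , -0.08833539,  1.01870001]), 'contact_force': array([ 2.24817666,  1.93994262, -1.80207127]), 'wrist_torque': array([0.26815176, 0.18881619, 0.18147111]), 'opening': 0.045145467858781416}
```

View pics/side4.png

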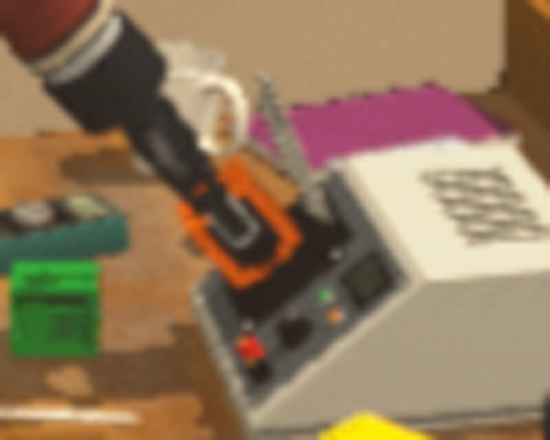

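The plug is coming out, with its body visibly higher at about (240,225). I'll keep drawing straight.

play_rows:
  motion:
    - [[1,0,0,-0.5,0,0,0],[1,0,0,-1,0,0,0],[1,0,0,-1.7,0,0,0],[1,0,0,-2.5,0,0,0],[1,0,0,-3.5,0,0,0],[1,0,0,-5,0,0,0],[1,0,0,-7,0,0,0],[1,0,0,-9,0,0,0],[1,0,0,-11,0,0,0],[1,0,0,-12,0,0,0],[1,0,0,-12.5,0,0,0],[1,0,0,-12.5,0,0,0]]

```text
t: 7.28
tool_pos: [0.4899, 0.1444, 0.2073]
tool_rot: [2.951, -0.088, 1.019]
contact_force: [0.6, -0.2, -2.0]
opening: 0.0451
```

```bash
python3 - <<'E'
from h import *
from station import ctrl
ob=ctrl.get_obs();print(ob)
for n in("side","top"):
    r=ctrl.get_image(n);np.savez(f"{n}5.npz",**{k:r[k] for k in("color","mtx","T")})
    a=r["color"][:,:,::-1]; a=a[110:230,200:300] if n=="top" else a[120:230,220:350]
    cv2.imwrite(f"pics/{n}5.png",cv2.resize(a,None,fx=4.5,fy=4.5,interpolation=cv2.INTER_CUBIC))
E
```

```text
{'t': 7.275, 'q': array([ 0.24068051, -0.63312089,  2.30116695, -0.24509457,  0.84579501,
        1.97469749]), 'dq': array([-4.50949029e-03,  1.60880384e-02,  4.18016455e-03, -9.83692248e-04,
       -6.15025332e-03,  3.16856723e-05]), 'effort': array([ 1.11028869e-01, -1.43848488e+01, -4.05654466e+01, -6.69189747e-01,
       -2.08179228e+00, -1.20814842e-03]), 'tool_pos': array([0.48991288, 0.1443756 , 0.20729961]), 'tool_rot': array([ 2.95102956, -0.08828144,  1.01864529]), 'contact_force': array([ 0.6374252 , -0.16680844, -1.96161931]), 'wrist_torque': array([0.0019562 , 0.51920013, 0.00820514]), 'opening': 0.045102668424498636}
```

View pics/side5.png

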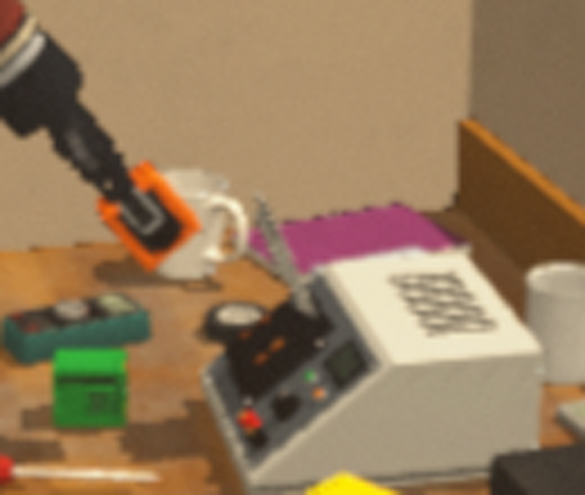

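View pics/top5.png

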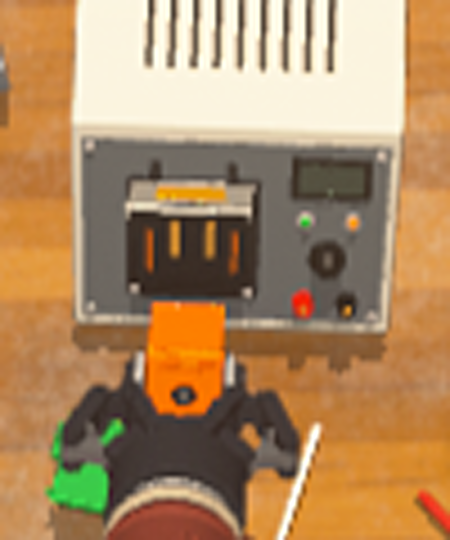

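```bash
python3 - <<'E'
from h import *
from station import ctrl
ob=ctrl.get_obs();Rm=R.from_rotvec(ob["tool_rot"]).as_matrix()
f=lambda x,y,a,b:(a+(x+.5)/4.5-.5,b+(y+.5)/4.5-.5)
t=f(183,395,200,110)
# bottom right-front corner & bottom edge in side: corners of right face
for nm,q in dict(botback=(197,226),botfront=(153,268),topback=(148,168),topfront=(102,210)).items(): print(nm,f(*q,220,120))
for e in(.013,.016,.019):
    Gp=ob["tool_pos"]-e*Rm[:,2]   # plug_grip
    zz=-Rm[:,2];xx=Rm[:,0];yy=-Rm[:,1]
    print(e,"dot",proj("top",Gp+.021*zz).round(1),t)
    for nm,a,b in(("botback",.028,-.042),("botfront",-.028,-.042),("topback",.028,.021),("topfront",-.028,.021)):print(nm,proj("side",Gp+a*xx+b*zz-.023*yy).round(1))
# tray target
print(rel([.4685,-.290,.25],np.c_[[np.cos(.24),np.sin(.24),0],[np.sin(.24),-np.cos(.24),0],[0,0,-1]],ob))
E
```

```text
botback (263.3888888888889, 169.83333333333334)
botfront (253.61111111111111, 179.16666666666666)
topback (252.5, 156.94444444444446)
topfront (242.27777777777777, 166.27777777777777)
0.013 dot [240.7 196.1] (240.27777777777777, 197.38888888888889)
botback [264.9 170.6]
botfront [253.2 180.3]
topback [254.2 158.4]
topfront [242.3 168.3]
0.016 dot [240.6 196.7] (240.27777777777777, 197.38888888888889)
botback [264.4 170. ]
botfront [252.7 179.7]
topback [253.6 157.9]
topfront [241.8 167.8]
0.019 dot [240.6 197.3] (240.27777777777777, 197.38888888888889)
botback [263.9 169.4]
botfront [252.1 179.1]
topback [253.1 157.3]
topfront [241.3 167.2]
(array([ 3.06, 43.47, -3.16]), array([  5.66, -37.73, -16.55]))
```

play_rows:
  motion:
    - [[1,0.1,1.5,-0.1,0.2,-1.3,-0.6],[1,0.3,4,-0.3,0.5,-3.5,-1.5],[1,0.5,7,-0.5,0.9,-6.1,-2.7],[1,0.7,10.5,-0.8,1.4,-9.1,-4],[1,1,14,-1,1.8,-12.2,-5.3],[1,1.2,17.5,-1.3,2.3,-15.2,-6.7],[1,1.5,21,-1.5,2.7,-18.2,-8],[1,1.7,24.5,-1.8,3.2,-21.3,-9.3],[1,2,28,-2,3.6,-24.3,-10.7],[1,2.2,31.5,-2.3,4.1,-27.3,-12],[1,2.5,35,-2.5,4.6,-30.4,-13.3],[1,2.7,38,-2.8,4.9,-33,-14.5],[1,2.9,41,-3,5.3,-35.6,-15.6],[1,3,42.7,-3.1,5.6,-37,-16.3],[1,3.1,43.5,-3.2,5.7,-37.7,-16.5],[1,3.1,43.5,-3.2,5.7,-37.7,-16.5],[1,3.1,43.5,-3.2,5.7,-37.7,-16.5]]

```text
t: 9.5
tool_pos: [0.4686, -0.2895, 0.2505]
tool_rot: [-3.118, -0.376, -0.001]
contact_force: [-0.1, -0.4, -0.7]
opening: 0.0454
```

```bash
python3 - <<'E'
from h import *
from station import ctrl
ob=ctrl.get_obs();print(ob)
for z in(.06,.035,.027):print(rel([.4685,-.290,z],np.c_[[np.cos(.24),np.sin(.24),0],[np.sin(.24),-np.cos(.24),0],[0,0,-1]],ob))
for n in("side","top"):
    r=ctrl.get_image(n);np.savez(f"{n}6.npz",**{k:r[k] for k in("color","mtx","T")})
    a=r["color"][:,:,::-1]; a=a[150:270,300:440] if n=="top" else a[150:290,200:350]
    cv2.imwrite(f"pics/{n}6.png",cv2.resize(a,None,fx=4,fy=4,interpolation=cv2.INTER_CUBIC))
E
```

```text
{'t': 9.5, 'q': array([-6.89334140e-01, -1.35444980e-01,  1.76365832e+00,  1.37122897e-03,
        1.51373020e+00,  6.41267531e-01]), 'dq': array([ 0.00204178, -0.00695748,  0.00171117, -0.00183534, -0.00078329,
       -0.0003868 ]), 'effort': array([-2.15888559e-01, -3.22390223e+01, -3.86687243e+01, -5.98272178e-03,
       -1.00616209e-02,  1.05090206e-03]), 'tool_pos': array([ 0.46855789, -0.28954253,  0.25045333]), 'tool_rot': array([-3.11778839e+00, -3.76124647e-01, -1.17594931e-03]), 'contact_force': array([-0.10277521, -0.35545201, -0.71669023]), 'wrist_torque': array([ 0.00986753,  0.02653923, -0.02748332]), 'opening': 0.04539157576022184}
(array([-0.03,  0.06, 19.05]), array([-0.06, -0.05,  0.01]))
(array([-0.04,  0.07, 21.55]), array([-0.06, -0.05,  0.01]))
(array([-0.04,  0.07, 22.35]), array([-0.06, -0.05,  0.01]))
```

View pics/side6.png

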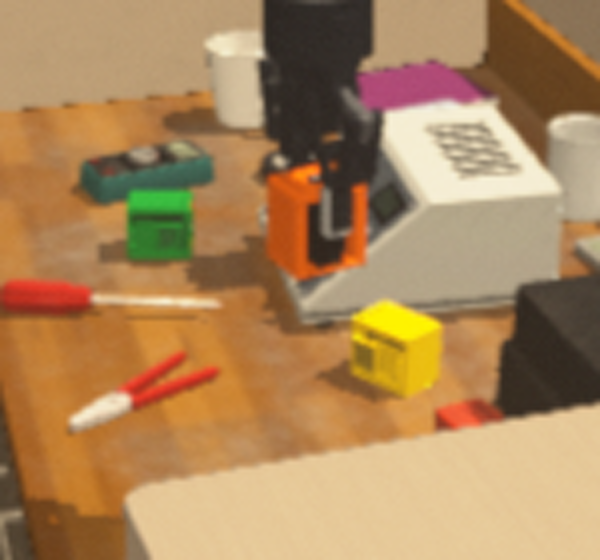

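View pics/top6.png

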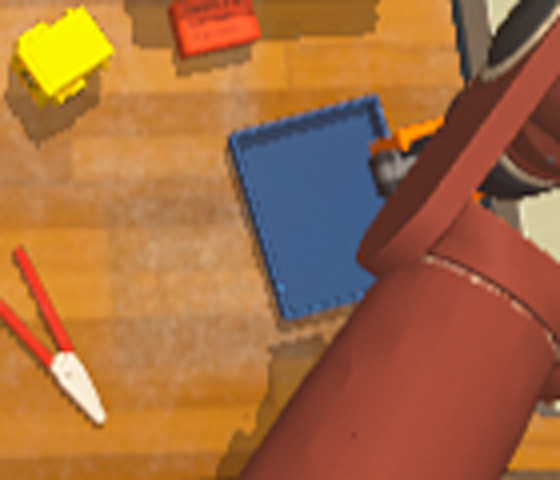

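play_rows:
  motion:
    - [[1,0,0,2,0,0,0],[1,0,0,4.5,0,0,0],[1,0,0.1,7.5,0,0,0],[1,0,0.1,10.5,0,0,0],[1,0,0.1,13.5,0,0,0],[1,0,0.1,16,0,0,0],[1,0,0.1,18,0,0,0],[1,0,0.1,19.5,0,0,0],[1,0,0.1,20.5,0,0,0],[1,0,0.1,21.2,0,0,0],[1,0,0.1,21.7,0,0,0],[1,0,0.1,21.7,0,0,0],[1,0,0.1,21.7,0,0,0]]

```text
t: 11.22
tool_pos: [0.4693, -0.2906, 0.0341]
tool_rot: [-3.119, -0.376, -0.002]
contact_force: [-0.1, 0.5, -1.8]
opening: 0.0452
```

```bash
python3 - <<'E'
from h import *
from station import ctrl
ob=ctrl.get_obs();print(ob["tool_pos"],ob["contact_force"])
for n in("side","top"):
    r=ctrl.get_image(n)
    a=r["color"][:,:,::-1]; a=a[150:270,300:440] if n=="top" else a[170:310,200:350]
    cv2.imwrite(f"pics/{n}7.png",cv2.resize(a,None,fx=4,fy=4,interpolation=cv2.INTER_CUBIC))
E
```

```text
[ 0.46928246 -0.29063243  0.03413091] [-0.14330473  0.49238644 -1.76972179]
```

View pics/top7.png

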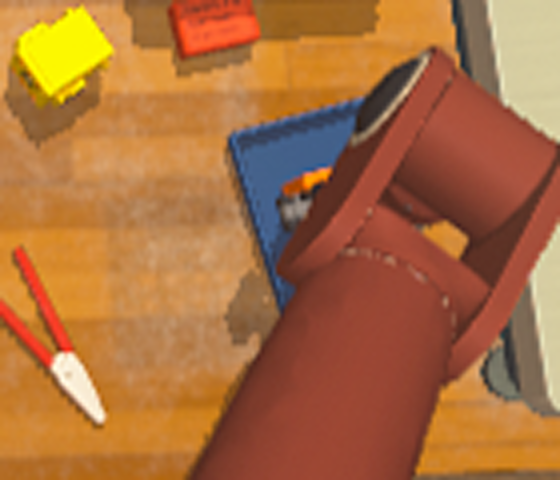

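View pics/side7.png

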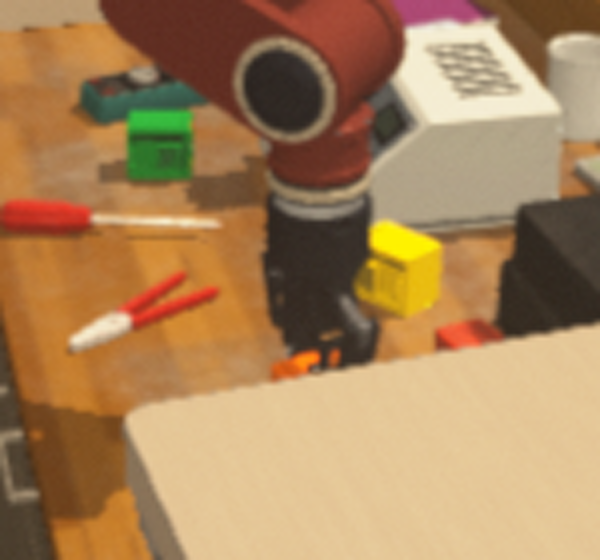

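The plug is inside the tray, with no contact yet. Next I'll lower it slowly, watching the force.

play_rows:
  motion:
    - [[1,0,0,0.15,0,0,0],[1,0,0,0.3,0,0,0],[1,0,0,0.45,0,0,0],[1,0,0,0.5,0,0,0]]

```text
t: 11.82
tool_pos: [0.4695, -0.2908, 0.0313]
tool_rot: [-3.118, -0.377, -0.001]
contact_force: [-6.0, 4.9, 13.7]
opening: 0.0453
```

play_rows:
  motion:
    - [[1,0,0,0.1,0,0,0],[-0.2,0,0,0.1,0,0,0],[-0.5,0,0,0.1,0,0,0],[-1,0,0,0.1,0,0,0],[-1,0,0,0.1,0,0,0],[-1,0,0,0.1,0,0,0],[-1,0,0,0.1,0,0,0],[-1,0,0,0.1,0,0,0]]

```text
t: 12.82
tool_pos: [0.4695, -0.2908, 0.0303]
tool_rot: [-3.118, -0.377, -0.001]
contact_force: [0.3, 0.8, -0.1]
opening: 0.0855
```

play_rows:
  motion:
    - [[-1,0,0,-1,0,0,0],[-1,0,0,-2.5,0,0,0],[-1,0,0,-4.5,0,0,0],[-1,0,0,-7.5,0,0,0],[-1,0,0,-11,0,0,0],[-1,0,0,-15,0,0,0],[-1,0,0,-19,0,0,0],[-1,0,0,-23,0,0,0],[-1,0,0,-26,0,0,0],[-1,0,0,-26,0,0,0]]

```text
t: 14.08
tool_pos: [0.4705, -0.2919, 0.2956]
tool_rot: [3.114, 0.376, 0.01]
contact_force: [0.2, -0.1, -0.6]
opening: 0.0856
```

```bash
python3 - <<'E'
from h import *
from station import ctrl
ob=ctrl.get_obs();print(ob["q"],ob["tool_pos"],ob["contact_force"])
for n in("side","top"):
    r=ctrl.get_image(n);np.savez(f"{n}8.npz",**{k:r[k] for k in("color","mtx","T")})
    a=r["color"][:,:,::-1]; a=a[130:270,200:440] if n=="top" else a[150:310,200:350]
    cv2.imwrite(f"pics/{n}8.png",cv2.resize(a,None,fx=3.3,fy=3.3,interpolation=cv2.INTER_CUBIC))
E
```

```text
[-6.90322270e-01 -1.53595841e-01  1.70568211e+00  1.08074659e-03
  1.58115073e+00  6.40070051e-01] [ 0.47049886 -0.29194938  0.2956174 ] [ 0.21934199 -0.09387072 -0.55315833]
```

View pics/top8.png

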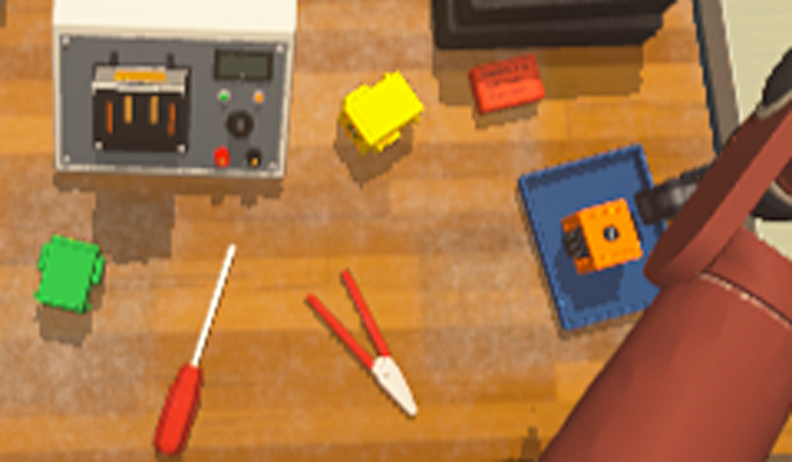

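View pics/side8.png

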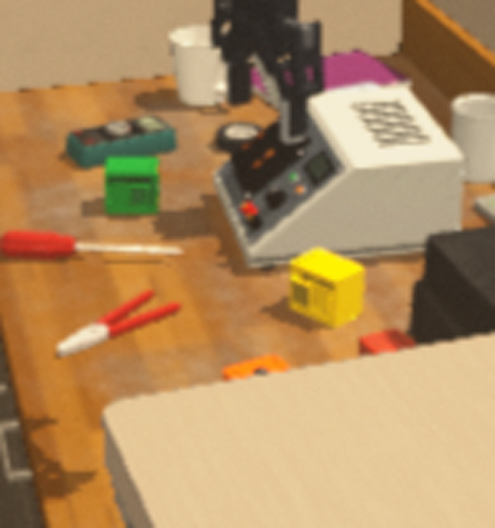

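The plug stands upright in the tray at top8 (611,233), and the tray hasn't moved. Next I'll plan the cover arc with shut fingers, and keep the contact on the cover's outer face.

```bash
cat >> h.py <<'E'
G=np.array([.5657,.1402,.1095]);H=G-.021*pz+.048*px
def pose(a,r=.085,gap=0.,th=None):
    f=-np.cos(a)*px+np.sin(a)*pz;n=np.cos(a)*pz+np.sin(a)*px
    phi=np.degrees(a)-38
    if th is None: th=max(0,-phi)
    t=np.radians(th);tx=np.cos(t)*u+np.sin(t)*Z;d=np.sin(t)*u-np.cos(t)*Z
    p=H+r*f+n*gap+.011*tx
    return p,np.c_[tx,-v,d],th
E
python3 - <<'E'
from h import *
from station import ctrl
ob=ctrl.get_obs();print("H",H)
p,Rm,_=pose(1.9,gap=.02);print(p);q=p.copy();q[2]=.30
print("high",q,rel(q,Rm,ob))
o2=dict(tool_pos=p,tool_rot=R.from_matrix(Rm).as_rotvec())
for a in np.arange(1.9,-.01,-.1):
    P,Q,th=pose(a);print(round(a,2),P.round(4),round(th,1),*rel(P,Q,o2))
E
```

```text
H [0.61636407 0.13719    0.12250352]
[0.61838832 0.13706974 0.20936261]
high [0.61838832 0.13706974 0.3       ] (array([ 24.68, -38.02,  -0.89]), array([-0.02, -0.07, 17.17]))
1.9 [0.5995 0.1382 0.2028] 0 [-1.89  0.    0.66] [ 0. -0.  0.]
1.8 [0.5917 0.1387 0.1996] 0 [-2.68  0.    0.97] [ 0. -0.  0.]
1.7 [0.5842 0.1391 0.1957] 0 [-3.43 -0.    1.37] [ 0. -0.  0.]
1.6 [0.5771 0.1395 0.191 ] 0 [-4.14  0.    1.84] [ 0. -0.  0.]
1.5 [0.5705 0.1399 0.1856] 0 [-4.8  -0.    2.37] [ 0. -0.  0.]
1.4 [0.5645 0.1403 0.1796] 0 [-5.4  -0.    2.97] [ 0. -0.  0.]
1.3 [0.5591 0.1406 0.173 ] 0 [-5.94  0.    3.63] [ 0. -0.  0.]
1.2 [0.5544 0.1409 0.166 ] 0 [-6.41 -0.    4.34] [ 0. -0.  0.]
1.1 [0.5505 0.1411 0.1585] 0 [-6.8  -0.    5.09] [ 0. -0.  0.]
1.0 [0.5473 0.1413 0.1506] 0 [-7.13 -0.    5.88] [ 0. -0.  0.]
0.9 [0.5449 0.1414 0.1424] 0 [-7.37 -0.    6.69] [ 0. -0.  0.]
0.8 [0.5433 0.1415 0.1341] 0 [-7.52 -0.    7.53] [ 0. -0.  0.]
0.7 [0.5426 0.1416 0.1256] 0 [-7.6  -0.    8.37] [ 0. -0.  0.]
0.6 [0.5426 0.1416 0.1178] 3.6 [-7.59 -0.    9.15] [0.   3.62 0.  ]
0.5 [0.5435 0.1415 0.1105] 9.4 [-7.5  -0.    9.89] [0.   9.35 0.  ]
0.4 [0.545  0.1414 0.1032] 15.1 [-7.35 -0.   10.61] [ 0.   15.08  0.  ]
0.3 [0.5473 0.1413 0.0962] 20.8 [-7.12 -0.   11.32] [ 0.   20.81  0.  ]
0.2 [0.5503 0.1411 0.0894] 26.5 [-6.82 -0.   11.99] [ 0.   26.54  0.  ]
0.1 [0.5539 0.1409 0.083 ] 32.3 [-6.46 -0.   12.64] [ 0.   32.27  0.  ]
-0.0 [0.5582 0.1406 0.0769] 38.0 [-6.03 -0.   13.24] [ 0. 38.  0.]
```

play_rows:
  motion:
    - [[1,1,-1.5,0,0,0,0.7],[1,2.5,-3.8,-0.1,0,0,1.7],[1,4.5,-7,-0.2,0,0,3.1],[1,6.5,-10,-0.3,0,0,4.5],[1,8.5,-13,-0.4,0,0,5.9],[1,10.5,-16.1,-0.5,0,0,7.3],[1,12.5,-19.2,-0.5,0,0,8.7],[1,14.5,-22.3,-0.6,0,0,10.1],[1,16.5,-25.4,-0.7,0,0,11.5],[1,18.5,-28.5,-0.7,0,0,12.9],[1,20.5,-31.6,-0.8,0,0,14.3],[1,22.3,-34.4,-0.8,0,0,15.5],[1,23.8,-36.7,-0.9,0,0,16.6],[1,24.7,-38,-0.9,0,0,17.2],[1,24.7,-38,-0.9,0,0,17.2],[1,24.7,-38,-0.9,0,0,17.2]]

```text
t: 16.18
tool_pos: [0.6183, 0.1362, 0.2995]
tool_rot: [3.14, -0.095, 0.0]
contact_force: [0.1, -0.1, -0.9]
opening: -0.0
```

```bash
python3 - <<'E'
from h import *
from station import ctrl
ob=ctrl.get_obs();print(ob["t"],ob["tool_pos"],ob["opening"])
p,Rm,_=pose(1.9,gap=.02);print(rel(p,Rm,ob))
for n in("side","top"):
    r=ctrl.get_image(n);np.savez(f"{n}9.npz",**{k:r[k] for k in("color","mtx","T")})
    a=r["color"][:,:,::-1]; a=a[90:270,200:440] if n=="top" else a[100:240,220:360]
    cv2.imwrite(f"pics/{n}9.png",cv2.resize(a,None,fx=3.3,fy=3.3,interpolation=cv2.INTER_CUBIC))
E
```

```text
16.175 [0.61831993 0.1361707  0.29954808] -4.987750765732363e-06
(array([-0.  , -0.09,  9.02]), array([ 0.01, -0.01, -0.06]))
```

View pics/top9.png

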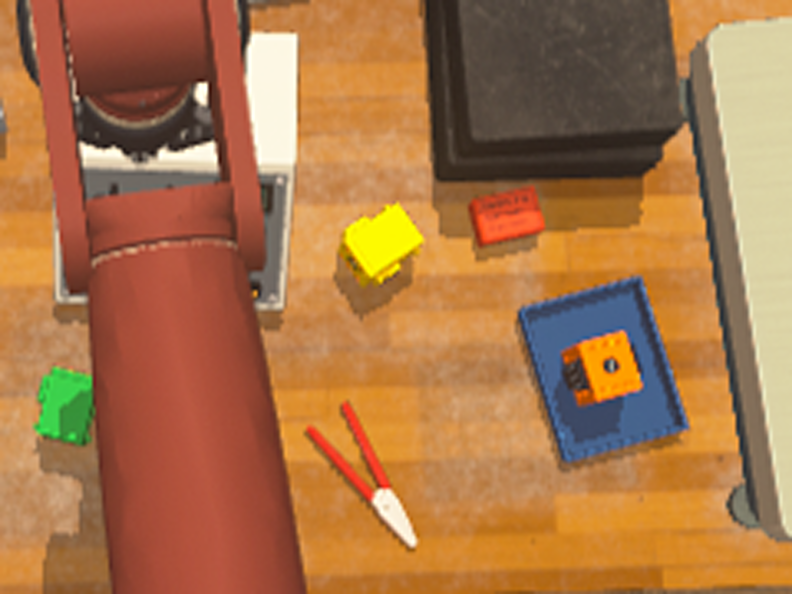

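View pics/side9.png

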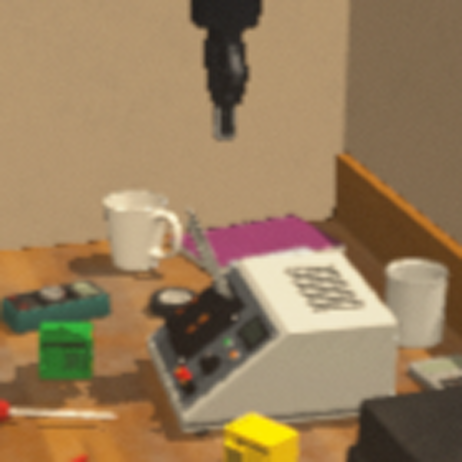

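The plug is upright and well inside the tray, at top9 (611,366). The fingertip (225,138 in side9) is behind and above the cover's free end (190,212). Next I'll descend behind the cover.

play_rows:
  motion:
    - [[1,0,-0.1,1.5,0,0,0],[1,0,-0.1,3.5,0,0,0],[1,0,-0.1,5.5,0,0,0],[1,0,-0.1,7.2,0,0,0],[1,0,-0.1,8.4,0,0,0],[1,0,-0.1,9,0,0,0],[1,0,-0.1,9,0,0,0]]

```text
t: 17.15
tool_pos: [0.6186, 0.1371, 0.2098]
tool_rot: [-3.14, 0.096, -0.001]
contact_force: [0.6, 0.3, -0.1]
opening: -0.0002
```

```bash
python3 - <<'E'
from h import *
from station import ctrl
ob=ctrl.get_obs();print(ob["tool_pos"],ob["contact_force"])
for a in (1.9,1.5,0):
    P,Q,th=pose(a);print(a,rel(P,Q,ob))
r=ctrl.get_image("side")
a=r["color"][:,:,::-1];a=a[120:240,230:350]
cv2.imwrite("pics/side10.png",cv2.resize(a,None,fx=4.5,fy=4.5,interpolation=cv2.INTER_CUBIC))
E
```

```text
[0.61860019 0.13706364 0.20977953] [ 0.60966241  0.32837339 -0.06457634]
1.9 (array([-1.91,  0.  ,  0.7 ]), array([-0.01, -0.04, -0.08]))
1.5 (array([-4.82,  0.01,  2.41]), array([-0.01, -0.04, -0.08]))
0 (array([-6.060e+00,  1.000e-02,  1.328e+01]), array([ 2.000e-02,  3.796e+01, -8.000e-02]))
```

View pics/side10.png

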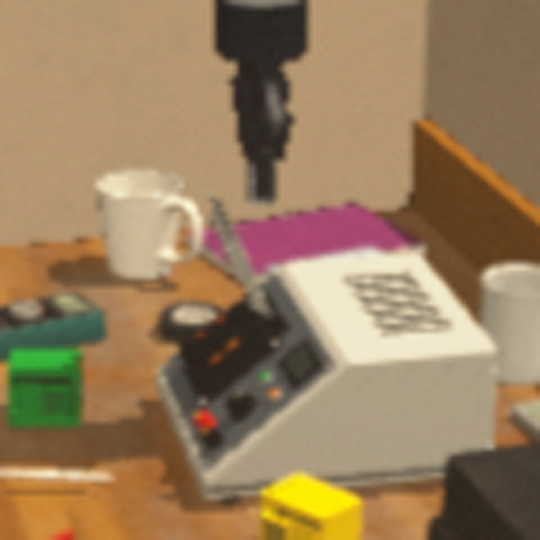

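play_rows:
  motion:
    - [[1,-0.5,0,0.4,0,0,0],[1,-1.2,0,0.8,0,0,0],[1,-1.9,0,1,0,0,0],[1,-2.4,0,1.1,0,0,0],[1,-2.9,0,1.3,0,0,0],[1,-3.4,0,1.5,0,0,0],[1,-3.9,0,1.8,0,0,0],[1,-4.4,0,2.1,0,0,0],[1,-4.8,0,2.5,0,0,0],[1,-5.2,0,2.8,0,0,0],[1,-5.5,0,3.2,0,0,0],[1,-5.9,0,3.7,0,0,0],[1,-6.2,0,4.2,0,0,0]]

```text
t: 18.82
tool_pos: [0.5568, 0.1409, 0.168]
tool_rot: [-3.14, 0.096, -0.002]
contact_force: [0.0, 0.3, -0.2]
opening: -0.0001
```

```bash
python3 - <<'E'
from h import *
from station import ctrl
ob=ctrl.get_obs();print(ob["tool_pos"],ob["contact_force"])
for a in np.arange(1.2,-.05,-.1):
    P,Q,th=pose(a);print(round(a,2),*rel(P,Q,ob))
r=ctrl.get_image("side")
a=r["color"][:,:,::-1];a=a[120:240,230:350]
cv2.imwrite("pics/side11.png",cv2.resize(a,None,fx=4.5,fy=4.5,interpolation=cv2.INTER_CUBIC))
E
```

```text
[0.5567774  0.14090424 0.16798072] [ 0.03233759  0.34826416 -0.17117697]
1.2 [-0.23  0.02  0.2 ] [-0.02 -0.09 -0.09]
1.1 [-0.63  0.02  0.95] [-0.02 -0.09 -0.09]
1.0 [-0.95  0.02  1.74] [-0.02 -0.09 -0.09]
0.9 [-1.2   0.02  2.55] [-0.02 -0.09 -0.09]
0.8 [-1.36  0.02  3.39] [-0.02 -0.09 -0.09]
0.7 [-1.43  0.02  4.23] [-0.02 -0.09 -0.09]
0.6 [-1.42  0.02  5.01] [-0.01  3.53 -0.09]
0.5 [-1.34  0.02  5.75] [-0.01  9.26 -0.09]
0.4 [-1.18  0.02  6.47] [-1.000e-02  1.499e+01 -9.000e-02]
0.3 [-0.96  0.02  7.18] [-0.   20.72 -0.09]
0.2 [-0.66  0.02  7.85] [ 0.   26.45 -0.09]
0.1 [-0.3   0.02  8.5 ] [ 1.000e-02  3.218e+01 -9.000e-02]
-0.0 [0.12 0.02 9.1 ] [ 1.000e-02  3.791e+01 -9.000e-02]
```

View pics/side11.png

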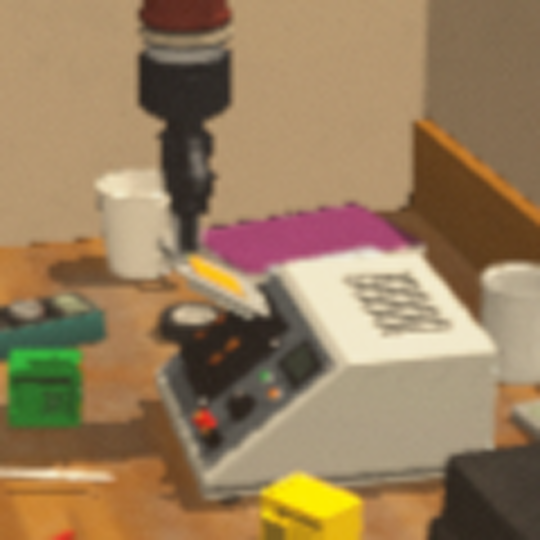

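The cover is following the fingertip and the yellow plate now faces up, at (215,275). I'll continue the arc.

play_rows:
  motion:
    - [[1,-0.4,0,0.5,0,0,0],[1,-0.6,0,1,0,0,0],[1,-0.9,0,1.7,0,0,0],[1,-1.2,0,2.5,0,0,0],[1,-1.4,0,3.4,0,0,0],[1,-1.4,0,4.2,0,0,0],[1,-1.4,0,5,0,3.5,0],[1,-1.3,0,5.8,0,9.3,0],[1,-1.2,0,6.5,0,15,0],[1,-1,0,7.1,0,20.7,0],[1,-0.7,0,7.7,0,26.5,0],[1,-0.4,0,8.1,0,32,0],[1,-0.1,0,8.5,0,38,0],[1,0,0,8.8,0,38,0]]

```text
t: 20.62
tool_pos: [0.5538, 0.1408, 0.0764]
tool_rot: [2.952, -0.088, 1.009]
contact_force: [-1.0, -0.5, 0.3]
opening: 0.0001
```

```bash
python3 - <<'E'
from h import *
from station import ctrl
ob=ctrl.get_obs();print(ob["tool_pos"],ob["contact_force"])
P,Q,th=pose(0);print(rel(P,Q,ob))
r=ctrl.get_image("side")
a=r["color"][:,:,::-1];a=a[120:240,230:350]
cv2.imwrite("pics/side12.png",cv2.resize(a,None,fx=4.5,fy=4.5,interpolation=cv2.INTER_CUBIC))
E
```

```text
[0.55382324 0.14076309 0.07642094] [-1.02327046 -0.52727746  0.26600564]
(array([ 0.37, -0.01,  0.22]), array([0.08, 0.27, 0.  ]))
```

View pics/side12.png

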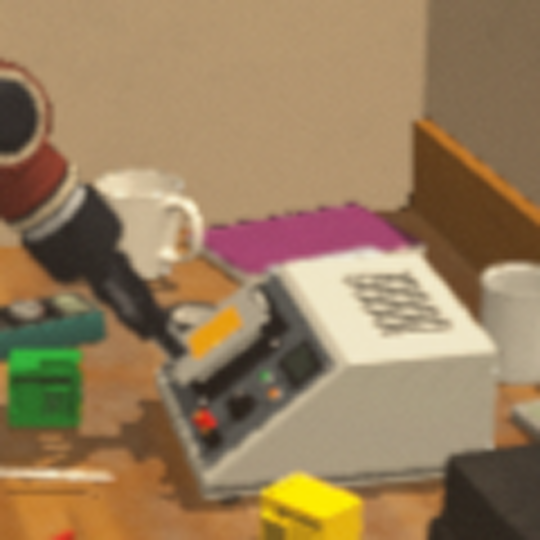

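play_rows:
  motion:
    - [[1,0.2,0,0.15,0,0,0],[1,0.3,0,0.3,0,0,0],[1,0.3,0,0.45,0,0,0],[1,0.3,0,0.45,0,0,0]]

```text
t: 21.18
tool_pos: [0.56, 0.1406, 0.0775]
tool_rot: [2.952, -0.09, 1.007]
contact_force: [-29.2, -0.7, 25.1]
opening: -0.0001
```

It has hit a firm stop at the predicted shut plane. I'll back off along the tool axis.

play_rows:
  motion:
    - [[1,0,0,-0.3,0,0,0],[1,0,0,-1,0,0,0],[1,0,0,-3,0,0,0],[1,0,0,-6,0,0,0],[1,0,0,-10,0,0,0],[1,0,0,-14,0,0,0],[1,0,0,-17,0,0,0],[1,0,0,-18,0,0,0],[1,0,0,-18,0,0,0]]

```text
t: 22.3
tool_pos: [0.4504, 0.1477, 0.2205]
tool_rot: [2.952, -0.09, 1.009]
contact_force: [0.2, 0.7, 0.2]
opening: -0.0001
```

```bash
python3 - <<'E'
from h import *
from station import ctrl
ob=ctrl.get_obs();print(ob["t"],ob["tool_pos"],ob["contact_force"])
for n in("side","top"):
    r=ctrl.get_image(n);np.savez(f"{n}13.npz",**{k:r[k] for k in("color","mtx","T")})
    a=r["color"][:,:,::-1]; a=a[90:220,200:340] if n=="top" else a[150:240,240:350]
    cv2.imwrite(f"pics/{n}13.png",cv2.resize(a,None,fx=5,fy=5,interpolation=cv2.INTER_CUBIC)[:600])
c=load("top",13)[0];cv2.imwrite("pics/top13f.png",c[:,:,::-1])
for s in(-1,1):
  for h in(0,.004):
    X=H-.1*px+s*.039*v+h*pz;print("free corner pred",s,h,proj("side",X).round(1),proj("top",X).round(1))
for k in(.2,.1):
    f=-np.cos(k)*px+np.sin(k)*pz;X=H+.1*f-.039*v;print(k,proj("side",X).round(1))
E
```

```text
22.3 [0.45044389 0.14768421 0.22047901] [0.22462031 0.74286051 0.22768995]
free corner pred -1 0 [268.1 206.8] [255.1 181.5]
free corner pred -1 0.004 [267.5 206.1] [255.1 182.1]
free corner pred 1 0 [264.4 198.6] [229.6 180.7]
free corner pred 1 0.004 [263.7 197.9] [229.5 181.3]
0.2 [265.3 203. ]
0.1 [266.6 205. ]
```

View pics/side13.png

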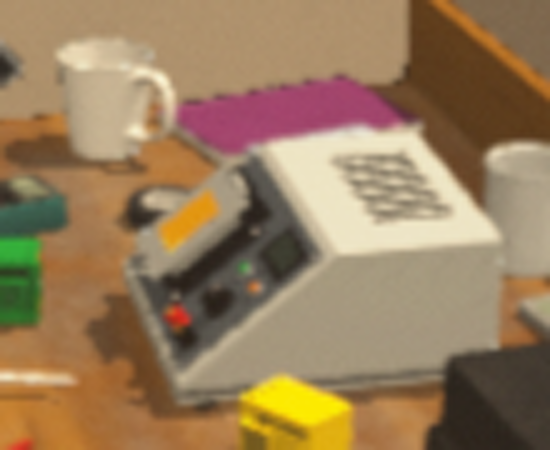

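View pics/top13.png

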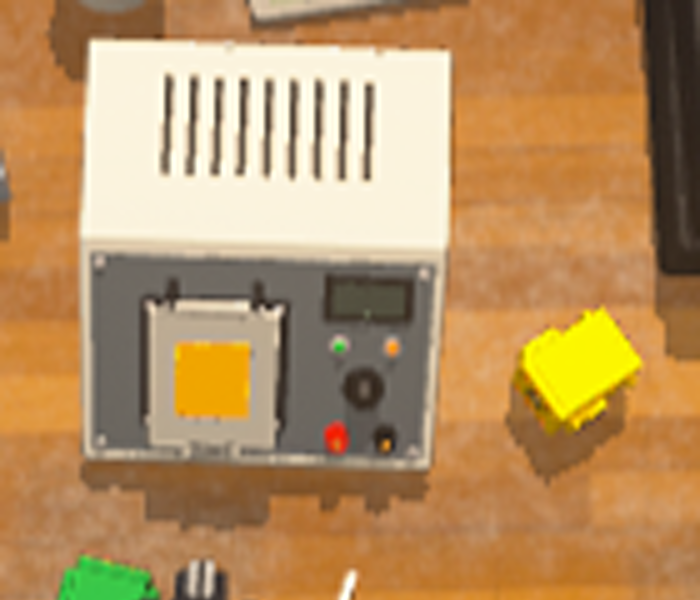

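View pics/top13f.png

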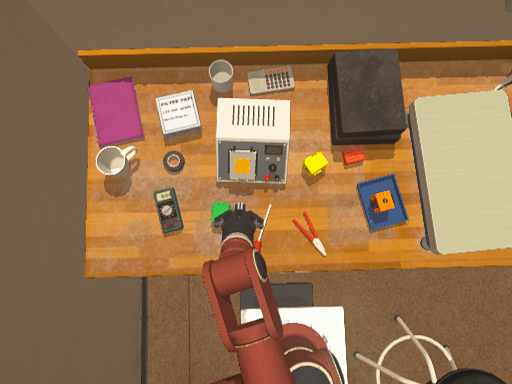

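```bash
python3 - <<'E'
from h import *
c=load("side",13)[0][:,:,::-1];a=c[175:230,255:320]
a=cv2.resize(a,None,fx=10,fy=10,interpolation=cv2.INTER_CUBIC)
b=a.copy()
for k,col in((0,(0,0,255)),(.1,(0,255,0)),(.2,(255,0,0))):
    f=-np.cos(k)*px+np.sin(k)*pz
    pts=[H+.0*f-.039*v,H+.1*f-.039*v,H+.1*f+.039*v,H+.039*v]
    q=np.array([proj("side",X) for X in pts]);q=((q-[255,175]+.5)*10).astype(int);cv2.polylines(b,[q],True,col,1)
cv2.imwrite("pics/z13.png",b)
E
```

```text
(no output)
```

View pics/z13.png

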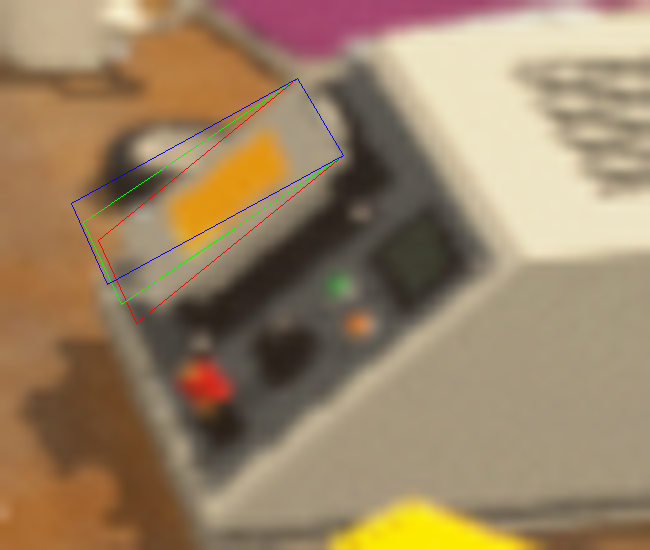

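The cover edges in the side view are parallel to the collar and panel edge: the yellow plate's edges slope about 0.85–0.89, against 0.81 predicted for shut and 0.67 for 0.1 rad open. The plug is in the tray and the other items haven't moved, so I'm handing in.

```bash
python3 - <<'E'
from station import ctrl
print(ctrl.finish_job())
E
```

```text
the job is handed in; nothing more can be done
None
```

I pinched the plug's tabs and drew it straight out of the socket. I set it upright in the blue tray, let go, swung the grey cover shut over the empty socket and backed the arm clear. The job was handed in at about 22.4 s of the 54 s allowed.

**Last checks**
- **Plug:** in the top view it stands upright inside the tray.
- **Other items:** the tray and the other things look where they were in the first picture, judged by eye.
- **Cover:** it met a firm stop at the predicted shut plane. In the side view its edges run parallel to the panel, closer to the slope predicted for shut than for 0.1 rad open.
- **Robot:** wrist force was near zero after backing off, so it was touching nothing.

**What disagreed**
- **Cover outline:** my predicted outline in the side view was off by about 1.5 pixels (roughly 4 mm) from what I saw. I put this down to calibration and did not resolve it.
- **Set-down height:** the plug touched the tray floor about 4 mm higher than I estimated, at about 15 N. It looked level afterwards.
- **Closing force:** the final press on the cover, with the fingertips, briefly reached about 38 N, close to the 40 N limit on the arm and gripper body.

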